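Tap a bowl to the centre of the banding wheel

TASK

A leather-hard bowl stands upside down and off-centre on the banding wheel, ready to have its foot trimmed. Nudge it gently along the wheel head with the fingertips until it sits centred, its rim even with the grooves all round, still rim down; do not grip it or lift it, and take the hand away. Leave everything else on the table where it is.

Things in the scene. Friction and masses are not known exactly. Their poses are not given: they have to be found in the camera images.
- bowl: The bowl to centre: leather-hard brown clay, about 420 g, alone on the banding wheel's head, rim down, foot ring up. Round: 124 mm across the rim, 123 at 14 mm up, 119 at 28 up, 108 at 42 up, curving in to a foot ring 59 mm across on top; 64 mm high. Origin: centre of the rim's plane, z up. Slides under a push of 1.5 to 4 N. Starts 30 to 50 mm off the wheel's axis, in any direction.
- wheel_centre (a point): Centre of the top face of the banding wheel's head, on its axis, 119 mm above the table; z up. The head is a flat aluminium disc 250 mm across, 11 mm thick, with fine flush concentric grooves at radii 35, 55, 75, 95 and 115 mm; round a centred bowl the 75 mm groove shows as an even ring.
- banding_wheel: The wheel's round cast base, 176 mm across, standing fixed on a 9 mm work board, 365 x 480 mm, that is fixed to the table. Origin: on the axis, under the base; z up. The head turns on it either way with a slight drag (about 0.03 N m): a push along a line through the axis does not turn it, and it does not matter if it turns.
- tall_cup: Bystander: dark glazed cup, 56 mm across, 86 mm high, standing on the work board near the wheel. Origin: centre of its underside.
- small_cup: Bystander: olive glazed cup, 52 mm across, 58 mm high, standing on the work board near the wheel. Origin: centre of its underside.
- loop_tool: Bystander: turning tool with a flat wooden handle and a steel loop, 204 mm long along its x, 11 mm high, lying on the work board near the wheel. Origin: on its underside, 100 mm from the handle's end.
- rib: Bystander: flat wooden throwing rib, half-round, 110 mm long along its y, 50 mm wide, 8 mm thick, lying on the work board near the wheel. Origin: on its underside, middle of its straight edge.
- spare_bowl: Bystander: another bowl, the same as the first in make and size, rim down on the 18 mm high ware board along the left of the table; a third, fixed stock, stands farther along. Origin: centre of its rim.
- flask: Bystander: olive glazed flask, 77 mm across, 120 mm high, standing to the right of the table. Origin: centre of its underside.
- screwdriver: Bystander: screwdriver, 210 mm long along its x, lying at the right of the table. Origin: under its middle.
Mind the look-alikes: they are no part of the job. What is shaped like the bowl but blue or yellow is not meant.

How it is judged:
By the outcome, as a careful person would: the job done as asked, in the order asked, and still so for the second after the job is handed in, with the robot touching nothing.
It also fails if it takes over 42 s, if anything falls off the work surface, if the arm or the gripper's body presses on something with over 40 N, if the wrist force passes 120 N, or if a joint passes its speed limit or range.

ROBOT

A 6-joint arm with a two-finger parallel gripper is mounted at the origin on the work surface. World frame = base frame: x ahead of the robot, y to its left, z up, the work surface at z = 0. Lengths are in m, angles in degrees, forces in N, time in s.
With the tool pointing down it reaches from about 0.3 to 0.75 m from the base axis. Payload 8.5 kg.
Tool frame: the origin (TCP) lies midway between the tips of the shut fingers; the grasp point (between the pads) lies 19 mm behind it (env.hold_point_z is the distance from the TCP to the grasp point, in m); z points along the fingers, y is the line along which they close (so a half turn about z gives the same grasp; the last joint's range is limited). The gripper opens to 85 mm and grips with 20 to 120 N. Pads are 22 mm wide; open, the fingers measure 114 mm over their backs; the gripper's body (76 mm by 85 mm) begins 54 mm behind the grasp point. The pads swing forward as they close: fully open they stand 13 mm farther back than shut.
Start: joints at [-83.153, 21.807, 74.336, -0, 83.858, -12.336], TCP at [0.181, -0.519, 0.231] pointing down, gripper open.
Joint ranges: [-178.18, 178.18], [-50.72, 133.34], [12.68, 142.11], [-81.47, 261.47], [9.98, 163.14], [-165.26, 165.26]. Speed limits (degrees/s): [136.94, 136.94, 180, 180, 180, 180].

INTERFACE

Orientations are given as a 3x3 rotation matrix whose columns are the frame's x, y, z axes.
In Python, from rig import observe, get_image, camera_info, env gives the robot as it stands.
- The arm moves only by the tool drive_tool, never from a script. Its arguments are lists of equal length, an entry for each row: "offset": the shift along the tool's x, y, z in units of 40 mm (1.0 is 40 mm), a list of three; "turn": the turn, a rotation vector about the tool's x, y, z in units of 6 degrees (1.0 is 6 degrees), a list of three; "hand": the opening, from 0 (shut) to 1 (fully open). A call has exactly 10 rows; each row shifts and turns the commanded pose from where the row before left it, along the tool's axes as they then stand; what a row does not reach is not made up. A row lasts 1/8 s, in which the tool goes at most 62.5 mm and 10.7 degrees, less where a joint would pass 70% of its speed; a pose out of reach is approached as far as the arm can. A call is refused whole if a number of a shift passes 1 or a number of a turn 1, either way. A call with a gripper value outside its range is refused whole. The fingers move at their own pace and stop on an object; "newtons" is the grip in N (left out, the last holds). Time passes only in rows, so rows that do not move let the fingers close, or fill a call up. It gives the time, the measured TCP pose, the force, the opening and the grip force at its end, in the units of the state.
- observe(): the state, without advancing time (a new reading comes with each control period).
- get_image(name): name is "side" or "top" or "wrist"; returns the picture (420x560x3 uint8, blue, green, red); there is no depth.
- camera_info(name): a dict with "fx", "fy", "cx", "cy" (pixels), "world_to_cam" (4x4, takes a point from world to camera coordinates). Camera axes: x right, y down, z forward; pixel columns grow to the right and rows downward; lengths in m; the calibration is good to about 2 mm. A picture is of the moment at which its call begins: read the wrist's pose just before it. camera_info takes no time and is no camera call; for the wrist camera it gives the pose at the moment of the call.
- env.close_job(): hands the job in; it is judged then, once.
The state is a dict: "time_s": time; "q": joint angles; "qvel": joint speeds; "joint_efforts": joint torques, N m; "position": TCP position; "tool_rot": TCP orientation; "ft_force": force on the tool from outside, world axes, zero at the start; "wrist_torque": the same for the moment, N m; "grip_width": finger opening in m; "gripper_force": force on a finger pad.
Only numpy, scipy, OpenCV 4.12 (cv2) and the standard library are available. Lean on these libraries where they do the work, as an engineer would, in place of code of your own. Each camera call takes 0.05 s, during which the arm holds its last target. There are 200 camera calls.

## Working session

There is one attempt and no reset: what is moved stays moved. The work goes in short steps, Python scripts to look and compute and a tool call to move; the robot and the scene stay as the last step left them, time stands still between calls to the robot, and variables do not carry over. Pictures are saved under pics/ and viewed, at most 10 in all, crops included, and the job is handed in when it is done.

Besides the shell and the picture viewer there is one more tool, called after "Request:" in YAML: its name, and indented under it one key for each argument. drive_tool: Moves the arm, as the interface text tells. Its arguments: {"type":"object","properties":{"offset":{"type":"array"},"turn":{"type":"array"},"hand":{"type":"array"},"newtons":{"type":"number"}},"required":["offset","turn","hand"]}

```bash
mkdir -p pics; python3 - <<'E'
from rig import *
import cv2,numpy as np
for n in("top","side"):
    cv2.imwrite(f"pics/{n}0.png",get_image(n)); c=camera_info(n); print(n,c["fx"],c["cx"],c["cy"],np.round(np.linalg.inv(c["world_to_cam"]),3).tolist())
o=observe();print(o["time_s"],np.round(o["tool_rot"],3).tolist(),o["position"],o["grip_width"])
E
```

```text
top 411.021103713018 277.79490834286395 202.55621359016965 [[0.027, -0.991, 0.134, 0.428], [-0.999, -0.03, -0.022, 0.025], [0.026, -0.133, -0.991, 1.173], [0.0, 0.0, 0.0, 1.0]]
side 454.29901526666686 288.0601834379509 215.2685443333102 [[-0.76, -0.457, 0.462, -0.045], [-0.649, 0.537, -0.538, 0.745], [-0.002, -0.709, -0.705, 1.075], [0.0, 0.0, 0.0, 1.0]]
0.1 [[0.944, 0.329, -0.0], [0.329, -0.944, 0.001], [0.0, -0.001, -1.0]] [ 0.18067499 -0.51919086  0.23075449] 0.08503252138683381
```

View pics/top0.png

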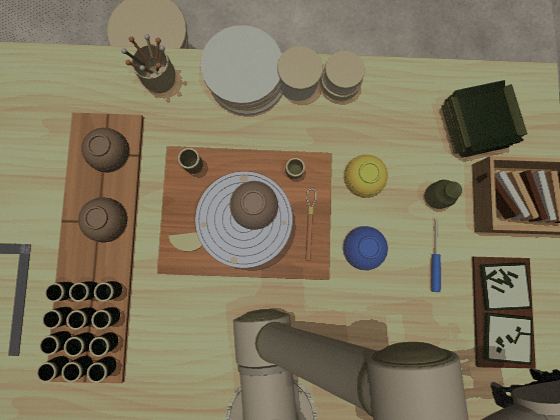

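View pics/side0.png

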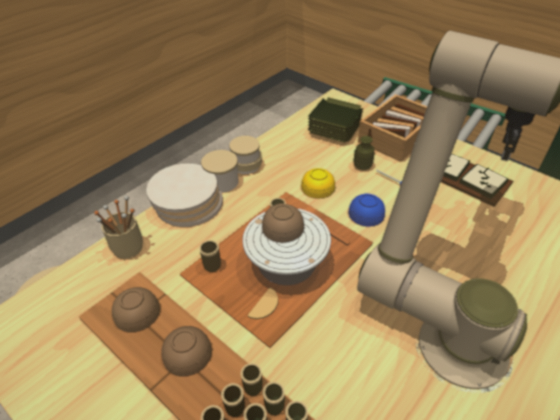

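The top view shows three brown bowls: one on the wheel head at (254,204), and two on the ware board at (105,149) and (102,219). The yellow (366,175) and blue (365,248) ones are decoys. The one on the wheel fits, because it alone stands on the head, centred near (244,220). I'll measure it and confirm it in a crop.

```bash
cat > h.py <<'E'
from rig import *
import cv2,numpy as np
from scipy.optimize import least_squares
def ray(n,px,z,c=None):
    c=c or camera_info(n); M=np.linalg.inv(c["world_to_cam"]); px=np.atleast_2d(px).astype(float)
    d=np.c_[(px[:,0]-c["cx"])/c["fx"],(px[:,1]-c["cy"])/c["fy"],np.ones(len(px))]@M[:3,:3].T
    o=M[:3,3]; return (o+d*((z-o[2])/d[:,2])[:,None])[:,:2]
def proj(n,P,c=None):
    c=c or camera_info(n); P=np.atleast_2d(P); q=np.c_[P,np.ones(len(P))]@np.array(c["world_to_cam"]).T
    return np.c_[c["fx"]*q[:,0]/q[:,2]+c["cx"],c["fy"]*q[:,1]/q[:,2]+c["cy"]]
def circ(p,r=None):
    f=(lambda v:np.hypot(*(p-v[:2]).T)-(r or v[2])); s=least_squares(f,[*p.mean(0),r or .06],loss="soft_l1",f_scale=.001)
    return s.x[:2] if r else s.x, np.sqrt(np.median(s.fun**2))if 0 else np.median(abs(f(s.x)))
def big(m,near):
    m=cv2.morphologyEx(m.astype(np.uint8)*255,cv2.MORPH_OPEN,np.ones((3,3)))
    cs,_=cv2.findContours(m,cv2.RETR_EXTERNAL,cv2.CHAIN_APPROX_NONE)
    return max((c for c in cs if cv2.pointPolygonTest(cv2.convexHull(c),near,True)>-5),key=cv2.contourArea)[:,0]
def measure(img,wpx=(244,220),bpx=(254,204),rw=60):
    h=cv2.cvtColor(img,cv2.COLOR_BGR2HSV); b,g,r=[img[...,i].astype(int) for i in range(3)]
    yy,xx=np.indices(b.shape); roi=np.hypot(xx-wpx[0],yy-wpx[1])<rw
    wood=(h[...,1]>110)&(h[...,2]>90)
    disc=big(roi&(b>r-12)&(h[...,2]>95),wpx); disc=cv2.convexHull(disc)[:,0]
    W=circ(ray("top",disc,.119))
    bowl=big(roi&(r-b>15)&(h[...,2]<150)&(np.hypot(xx-bpx[0],yy-bpx[1])<36),bpx)
    p=ray("top",bowl,.119); C=np.array([.428,.025]); m=p.mean(0); u=(C-m)/np.hypot(*(C-m))
    B=circ(p[(p-m)@u>0],.062)
    return W,B,disc,bowl
E
python3 - <<'E'
from h import *
i=cv2.imread("pics/top0.png"); W,B,d,b=measure(i); print(W,B,B[0]-W[0][:2])
k=cv2.resize(i[140:300,160:340],None,fx=4,fy=4)[:600]
for s,col in((d,(0,255,0)),(b,(0,0,255))):
    for x,y in s: cv2.circle(k,(int((x-160+.5)*4),int((y-140+.5)*4)),2,col,-1)
cv2.imwrite("pics/c0.png",k)
E
```

```text
(array([0.52682806, 0.08801725, 0.1240316 ]), np.float64(0.00027923503581586684)) (array([0.56805032, 0.06333634]), np.float64(0.001118350623190368)) [ 0.04122226 -0.02468091]
```

View pics/c0.png

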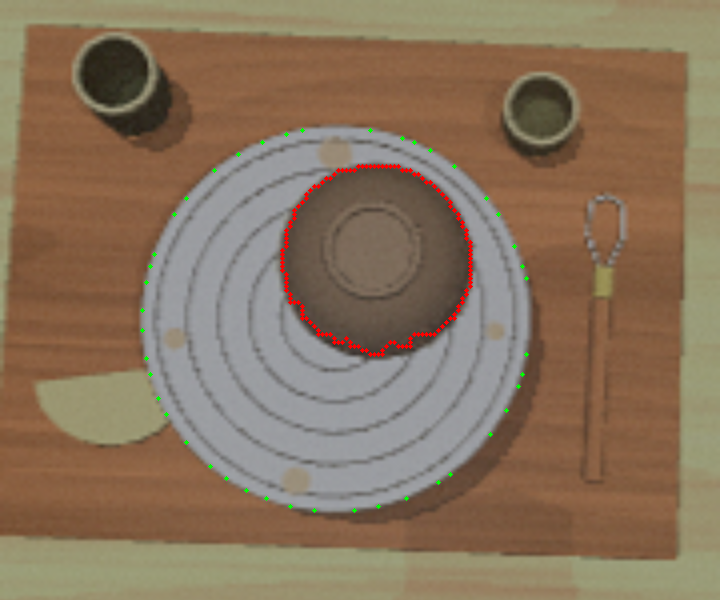

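The crop confirms the bowl on the head. The disc contour fits a radius of 124 mm (true 125), and the bowl sits about 48 mm off at roughly (+41,−25) mm, within the 30–50 mm given. I'll push along (−0.86,0.51) with two spread fingertips as a cradle, low on the rim. First I move to the far side of the bowl, staying high.

Request:
drive_tool:
  offset:
    - [0.85,-0.49,0]
    - [0.85,-0.49,0]
    - [0.85,-0.49,0]
    - [0.85,-0.49,0]
    - [0.85,-0.49,0]
    - [0.85,-0.49,0]
    - [0.85,-0.49,0]
    - [0.85,-0.49,0]
    - [0.85,-0.49,0]
    - [0.85,-0.49,0]
  turn:
    - [0,0,0]
    - [0,0,0]
    - [0,0,0]
    - [0,0,0]
    - [0,0,0]
    - [0,0,0]
    - [0,0,0]
    - [0,0,0]
    - [0,0,0]
    - [0,0,0]
  hand: [0.6,0.6,0.6,0.6,0.6,0.6,0.6,0.6,0.6,0.6]

```text
time_s: 1.35
position: [0.4381, -0.2214, 0.2311]
tool_rot: [[0.944, 0.329, -0.0], [0.329, -0.944, 0.0], [-0.0, -0.001, -1.0]]
ft_force: [-0.0, 0.1, 0.1]
grip_width: 0.0513
gripper_force: 0.0
```

Request:
drive_tool:
  offset:
    - [0.85,-0.49,0]
    - [0.85,-0.49,0]
    - [0.85,-0.49,0]
    - [0.85,-0.49,0]
    - [0.85,-0.49,0]
    - [0.85,-0.49,0]
    - [0.85,-0.49,0]
    - [0.85,-0.49,0]
    - [0,0,0]
    - [0,0,0]
  turn:
    - [0,0,0]
    - [0,0,0]
    - [0,0,0]
    - [0,0,0]
    - [0,0,0]
    - [0,0,0]
    - [0,0,0]
    - [0,0,0]
    - [0,0,-1]
    - [0,0,-1]
  hand: [0.6,0.6,0.6,0.6,0.6,0.6,0.6,0.6,0.6,0.6]

```text
time_s: 2.6
position: [0.6428, 0.0154, 0.2305]
tool_rot: [[0.853, 0.521, -0.001], [0.521, -0.853, 0.0], [-0.001, -0.001, -1.0]]
ft_force: [-0.5, -0.6, 0.0]
grip_width: 0.0513
gripper_force: 0.0
```

Request:
drive_tool:
  offset:
    - [0,0,0]
    - [0,0,0]
    - [0,0,0]
    - [0,0,0]
    - [0,0,0]
    - [0,0,0]
    - [0,0,0]
    - [0,0,0]
    - [0,0,0]
    - [0,0,0]
  turn:
    - [0,0,-1]
    - [0,0,-1]
    - [0,0,-1]
    - [0,0,-1]
    - [0,0,-1]
    - [0,0,-1]
    - [0,0,-1]
    - [0,0,-1]
    - [0,0,-1]
    - [0,0,-1]
  hand: [0.6,0.6,0.6,0.6,0.6,0.6,0.6,0.6,0.6,0.6]

```text
time_s: 3.85
position: [0.6427, 0.0149, 0.2308]
tool_rot: [[-0.024, 1.0, -0.001], [1.0, 0.024, 0.0], [0.0, -0.001, -1.0]]
ft_force: [0.6, 0.9, -0.7]
grip_width: 0.0516
gripper_force: 0.0
```

Request:
drive_tool:
  offset:
    - [0,0,0]
    - [0,0,0]
    - [0,0,0]
    - [0,0,0]
    - [0,0,0]
    - [0,0,0]
    - [0,0,0]
    - [0,0,0]
    - [0,0,0]
    - [0,0,0]
  turn:
    - [0,0,-1]
    - [0,0,-1]
    - [0,0,-1]
    - [0,0,-1]
    - [0,0,-1]
    - [0,0,-1]
    - [0,0,-1]
    - [0,0,-1]
    - [0,0,-1]
    - [0,0,-0.65]
  hand: [0.6,0.6,0.6,0.6,0.6,0.6,0.6,0.6,0.6,0.6]

```text
time_s: 5.1
position: [0.6427, 0.0149, 0.2308]
tool_rot: [[-0.859, 0.512, -0.001], [0.512, 0.859, 0.0], [0.001, -0.0, -1.0]]
ft_force: [-0.4, -0.8, 0.9]
grip_width: 0.0511
gripper_force: 0.0
```

```bash
python3 - <<'E'
from h import *
o=observe();R=np.array(o["tool_rot"]);p=np.array(o["position"]);print(o["time_s"],p,np.round(R,3).tolist(),o["grip_width"])
print("foot",ray("top",[[252.75,202.1]],.183))
c=camera_info("wrist");i=get_image("wrist");cv2.imwrite("pics/w1.png",i)
np.save("c.npy",c,allow_pickle=True)
W=np.array([.527,.088])
print("wheel px",proj("wrist",[[*W,.119]],c),"bowl px",proj("wrist",[[.567,.063,.183]],c))
for w in([.567,.063],W): print((R.T@(np.array([*w,.119])-p))*1000)
E
```

```text
5.1 [0.64266006 0.01488809 0.23080644] [[-0.859, 0.512, -0.001], [0.512, 0.859, 0.0], [0.001, -0.0, -1.0]] 0.05105095715881128
foot [[0.56146417 0.06348136]]
wheel px [[279.26233396  40.92502902]] bowl px [[278.95588761  95.73412264]]
[ 89.50790486   2.68257534 111.89735613]
[136.66672153   3.70419437 111.94536952]
```

View pics/w1.png

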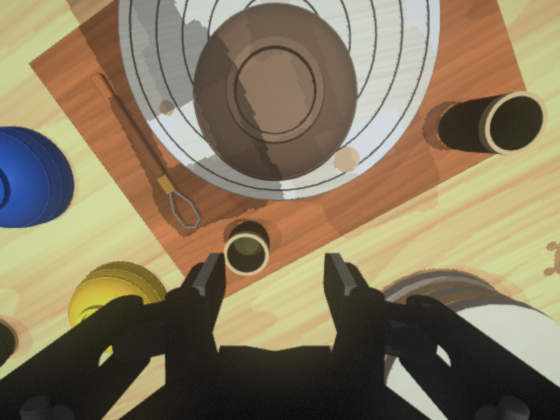

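The wrist view shows the bowl's foot ring at (275,93), against (279,96) predicted, and the disc centred on column 280 (279 predicted). The measurements agree. Next I align 4 mm sideways, descend to just above the head, and push gently, stopping short.

Request:
drive_tool:
  offset:
    - [0,0.09,0.35]
    - [0,0,0.35]
    - [0,0,0.35]
    - [0,0,0.35]
    - [0,0,0.35]
    - [0,0,0.35]
    - [0,0,0.35]
    - [0,0,0.15]
    - [0,0,0.07]
    - [0,0,0]
  turn:
    - [0,0,0]
    - [0,0,0]
    - [0,0,0]
    - [0,0,0]
    - [0,0,0]
    - [0,0,0]
    - [0,0,0]
    - [0,0,0]
    - [0,0,0]
    - [0,0,0]
  hand: [0.6,0.6,0.6,0.6,0.6,0.6,0.6,0.6,0.6,0.6]

```text
time_s: 6.4
position: [0.6448, 0.0179, 0.1247]
tool_rot: [[-0.858, 0.514, 0.0], [0.514, 0.858, -0.0], [-0.0, 0.0, -1.0]]
ft_force: [0.6, -0.2, 0.6]
grip_width: 0.0514
gripper_force: 0.0
```

Request:
drive_tool:
  offset:
    - [0.1,0,0]
    - [0.1,0,0]
    - [0.1,0,0]
    - [0.1,0,0]
    - [0.1,0,0]
    - [0.1,0,0]
    - [0.1,0,0]
    - [0.1,0,0]
    - [0.1,0,0]
    - [0.1,0,0]
  turn:
    - [0,0,0]
    - [0,0,0]
    - [0,0,0]
    - [0,0,0]
    - [0,0,0]
    - [0,0,0]
    - [0,0,0]
    - [0,0,0]
    - [0,0,0]
    - [0,0,0]
  hand: [0.6,0.6,0.6,0.6,0.6,0.6,0.6,0.6,0.6,0.6]

```text
time_s: 7.65
position: [0.6102, 0.0386, 0.1246]
tool_rot: [[-0.858, 0.514, 0.0], [0.514, 0.858, -0.0], [-0.0, 0.0, -1.0]]
ft_force: [2.7, -1.3, 0.2]
grip_width: 0.0512
gripper_force: 1.0
```

```bash
python3 - <<'E'
from h import *
o=observe();R=np.array(o["tool_rot"]);p=np.array(o["position"]);print(o["time_s"],p,o["ft_force"])
print(R.T@(np.array([.527,.088,.119])-p)*1000)
cv2.imwrite("pics/m.png",np.hstack([cv2.resize(get_image("top")[140:300,160:340],(400,356)),cv2.resize(get_image("side")[170:330,200:380],(400,356))]))
E
```

```text
7.65 [0.61019681 0.03856944 0.12457385] [ 2.65707495 -1.25639241  0.22747673]
[96.77412909 -0.34709615  5.55020819]
```

View pics/m.png

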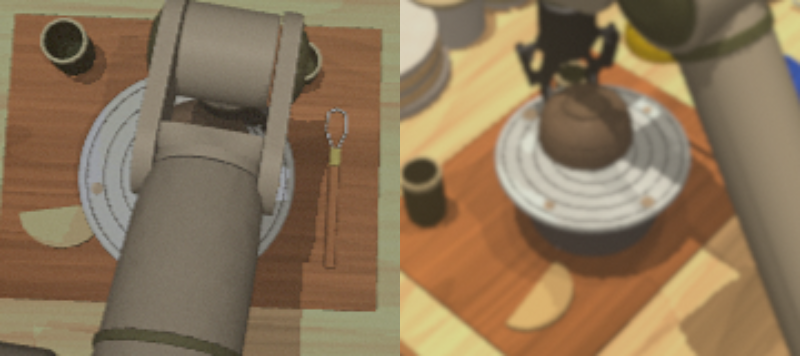

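The fingertips are in contact and the bowl slides at about 3 N; the arm hides the top view. About 29 mm remains, so I push 26 mm, then back off and lift a little to check with the wrist camera.

Request:
drive_tool:
  offset:
    - [0.09,0,0]
    - [0.09,0,0]
    - [0.09,0,0]
    - [0.09,0,0]
    - [0.09,0,0]
    - [0.08,0,0]
    - [0.06,0,0]
    - [0.04,0,0]
    - [0.02,0,0]
    - [0,0,0]
  turn:
    - [0,0,0]
    - [0,0,0]
    - [0,0,0]
    - [0,0,0]
    - [0,0,0]
    - [0,0,0]
    - [0,0,0]
    - [0,0,0]
    - [0,0,0]
    - [0,0,0]
  hand: [0.6,0.6,0.6,0.6,0.6,0.6,0.6,0.6,0.6,0.6]

```text
time_s: 9.0
position: [0.588, 0.0519, 0.1245]
tool_rot: [[-0.858, 0.514, -0.0], [0.514, 0.858, 0.0], [0.0, -0.0, -1.0]]
ft_force: [2.1, 0.3, 0.3]
grip_width: 0.0511
gripper_force: 0.7
```

Request:
drive_tool:
  offset:
    - [-0.2,0,0]
    - [-0.3,0,0]
    - [-0.5,0,0]
    - [-0.5,0,-0.5]
    - [-0.5,0,-1]
    - [0,0,-1]
    - [0,0,-1]
    - [0,0,-0.5]
    - [0,0,0]
    - [0,0,0]
  turn:
    - [0,0,0]
    - [0,0,0]
    - [0,0,0]
    - [0,0,0]
    - [0,0,0]
    - [0,0,0]
    - [0,0,0]
    - [0,0,0]
    - [0,0,0]
    - [0,0,0]
  hand: [0.6,0.6,0.6,0.6,0.6,0.6,0.6,0.6,0.6,0.6]

```text
time_s: 10.25
position: [0.6566, 0.0106, 0.2829]
tool_rot: [[-0.858, 0.514, -0.002], [0.514, 0.858, 0.0], [0.002, -0.001, -1.0]]
ft_force: [-0.4, -0.4, -0.2]
grip_width: 0.0514
gripper_force: 0.0
```

```bash
python3 - <<'E'
from h import *
o=observe();print(o["time_s"],o["position"])
c=camera_info("wrist");i=get_image("wrist");cv2.imwrite("pics/w2.png",i)
import pickle;pickle.dump(c,open("c2.pkl","wb"))
print(proj("wrist",[[.527,.088,.119],[.527,.088,.183]],c))
a=np.linspace(0,6.283,13)
print(np.round(proj("wrist",np.c_[.527+.075*np.cos(a),.088+.075*np.sin(a),.119+0*a],c)).astype(int).tolist())
E
```

```text
10.25 [0.65656069 0.01055974 0.2829357 ]
[[274.37125286  41.65825871]
 [274.33852516  13.98162093]]
[[313, 115], [342, 84], [355, 40], [346, -7], [316, -43], [273, -56], [230, -41], [201, -4], [194, 43], [208, 86], [238, 116], [276, 126], [313, 115]]
```

View pics/w2.png

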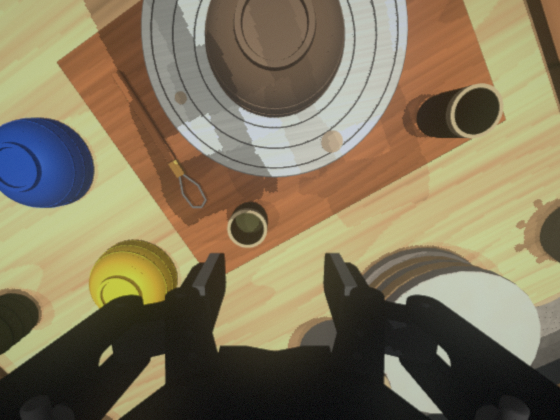

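The wrist view shows the bowl's foot near (275,22) and the disc centre predicted at (274,42), so the ring's upper part is cut off. I'll move 90 mm forward, staying 100 mm above the bowl, to see it whole.

Request:
drive_tool:
  offset:
    - [0.5,0,0]
    - [0.5,0,0]
    - [0.5,0,0]
    - [0.5,0,0]
    - [0.25,0,0]
    - [0,0,0]
    - [0,0,0]
    - [0,0,0]
    - [0,0,0]
    - [0,0,0]
  turn:
    - [0,0,0]
    - [0,0,0]
    - [0,0,0]
    - [0,0,0]
    - [0,0,0]
    - [0,0,0]
    - [0,0,0]
    - [0,0,0]
    - [0,0,0]
    - [0,0,0]
  hand: [0.6,0.6,0.6,0.6,0.6,0.6,0.6,0.6,0.6,0.6]

```text
time_s: 11.55
position: [0.5796, 0.0569, 0.2844]
tool_rot: [[-0.858, 0.514, -0.0], [0.514, 0.858, 0.0], [0.0, -0.0, -1.0]]
ft_force: [-0.3, -0.1, -0.3]
grip_width: 0.051
gripper_force: 0.0
```

```bash
cat > m2.py <<'E'
from h import *
import sys,pickle
o=observe();R=np.array(o["tool_rot"])[:2,:2];print(o["time_s"],o["position"])
c=camera_info("wrist");i=get_image("wrist");n=sys.argv[1];pickle.dump((c,i,R),open(n+".pkl","wb"))
w0=proj("wrist",[[.527,.088,.119]],c)[0]
h=cv2.cvtColor(i,cv2.COLOR_BGR2HSV);b,r=i[...,0].astype(int),i[...,2].astype(int)
yy,xx=np.indices(b.shape);d=np.hypot(xx-w0[0],yy-w0[1])
disc=cv2.convexHull(big((d<160)&(h[...,1]<60)&(h[...,2]>70)&(yy<285),tuple(map(float,w0))))[:,0]
disc=disc[disc[:,1]<278]
W,e=circ(ray("wrist",disc,.119,c));
bowl=big((d<95)&(h[...,1]>70)&(yy<285),tuple(map(float,w0)))
# each silhouette point lies on the wall: rim side facing the camera at rim height
p=ray("wrist",bowl,.119,c);C=np.linalg.inv(c["world_to_cam"])[:2,3];m=p.mean(0);u=(C-m)/np.hypot(*(C-m))
B,e2=circ(p[(p-m)@u>0.01],.062)
print("W",W,e,"B",B,e2,"off tool mm",R.T@(B-W[:2])*1000)
for x,y in np.r_[disc,bowl]: cv2.circle(i,(int(x),int(y)),1,(0,0,255),-1)
cv2.imwrite(f"pics/{n}.png",i)
E
python3 m2.py w3
```

```text
11.55 [0.57958138 0.05687501 0.28444128]
W [0.52781387 0.08702206 0.12333634] 0.00010001054780700569 B [0.53693211 0.07995853] 0.0016997856321094018 off tool mm [-11.45210106  -1.37298104]
```

View pics/w3.png

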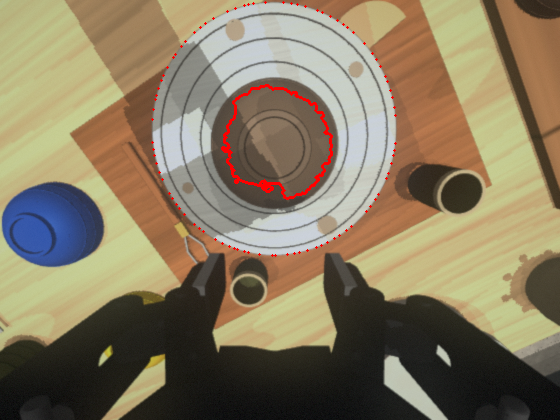

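The disc fit is excellent (residual 0.1 mm), but the bowl mask caught only part of the bowl, whose visible outline is about x 211–338, y 77–212. I'll redo the mask from the saved picture.

```bash
python3 - <<'E'
import re
s=open("m2.py").read()
s=s.replace("bowl=big((d<95)&(h[...,1]>70)&(yy<285)","g=cv2.GaussianBlur(i,(5,5),0).astype(int);bowl=big((d<95)&(g[...,2]-g[...,0]>0.14*g[...,2])&(g[...,2]<190)&(yy<285)")
s=s.replace('o=observe()','import os\nn=sys.argv[1]\no=observe()').replace('c=camera_info("wrist");i=get_image("wrist");n=sys.argv[1];pickle.dump((c,i,R),open(n+".pkl","wb"))','''if not os.path.exists(n+".pkl"): pickle.dump((camera_info("wrist"),get_image("wrist"),R),open(n+".pkl","wb"))
c,i,R=pickle.load(open(n+".pkl","rb"))''').replace('cv2.imwrite(f"pics/{n}.png",i)','''print("bowl px box",cv2.boundingRect(bowl),"cam-bowl mm",(C-B)*1000,np.linalg.inv(c["world_to_cam"])[2,3],"all-round",circ(p))
cv2.imwrite(f"pics/{n}b.png",cv2.resize(i[:290,140:410],None,fx=2,fy=2))''')
open("m2.py","w").write(s)
E
python3 m2.py w3
```

```text
11.6 [0.57952143 0.05692583 0.28446378]
W [0.52781387 0.08702206 0.12333634] 0.00010001054780700569 B [0.52971112 0.0863515 ] 0.0005688246758450109 off tool mm [-1.97213529  0.39986181]
bowl px box (212, 79, 126, 129) cam-bowl mm [-7.46177264  4.65815405] 0.4252961410472664 all-round (array([0.53162984, 0.08509309, 0.06385648]), np.float64(0.00026868669602854445))
```

View pics/w3b.png

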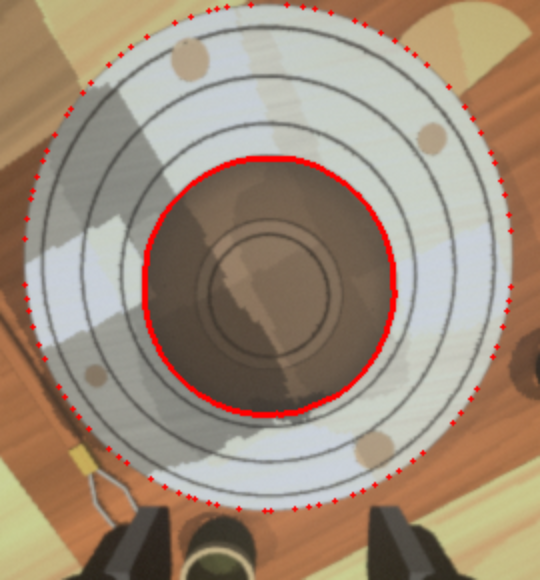

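The outline now fits well. The gap to the 75 mm groove is about 17 px at the top and 6 px at the bottom, so the bowl still sits a few mm short along the push line. The curved wall bulges in perspective, so I'll fit the edge rays as tangents to the known profile and check against the foot ring at (275,148).

```bash
cat >> m2.py <<'E'
Z=np.linspace(0,.042,22);rr=np.interp(Z,[0,.014,.028,.042],[.062,.0615,.0595,.054])
P=np.array([ray("wrist",bowl,.119+z,c) for z in Z])
f=lambda v:(np.hypot(P[...,0]-v[0],P[...,1]-v[1])-rr[:,None]).min(0)-v[2]
s=least_squares(f,[*W[:2],0],loss="soft_l1",f_scale=.001);B=s.x[:2]
print("tangent fit",s.x,np.median(abs(f(s.x))),"off tool mm",R.T@(B-W[:2])*1000)
if n=="w3": F=ray("wrist",[[275,148]],.183,c)[0];print("foot",F,"off",R.T@(F-W[:2])*1000)
p=np.array(o["position"]);print("tcp to wheel, tool mm",R.T@(W[:2]-p[:2])*1000)
E
python3 m2.py w3
```

```text
11.6 [0.57952143 0.05692583 0.28446378]
W [0.52781387 0.08702206 0.12333634] 0.00010001054780700569 B [0.52971112 0.0863515 ] 0.0005688246758450109 off tool mm [-1.97213529  0.39986181]
bowl px box (212, 79, 126, 129) cam-bowl mm [-7.46177264  4.65815405] 0.4252961410472664 all-round (array([0.53162984, 0.08509309, 0.06385648]), np.float64(0.00026868669602854445))
tangent fit [ 0.53077165  0.08563411 -0.00148162] 0.00024343457753816123 off tool mm [-3.2505843   0.32952624]
foot [0.53114902 0.08640364] off [-3.17880333  1.18359695]
tcp to wheel, tool mm [59.82375198 -0.75758373]
```

Both estimates agree: 3.2 mm short along the push line and under 1 mm sideways. The bowl rides 66.5 mm ahead of the TCP. I'll step back, descend and give one small nudge.

Request:
drive_tool:
  offset:
    - [-0.4,-0.02,0]
    - [-0.4,0,0]
    - [0,0,0.6]
    - [0,0,0.8]
    - [0,0,0.8]
    - [0,0,0.8]
    - [0,0,0.6]
    - [0,0,0.3]
    - [0,0,0.09]
    - [0,0,0]
  turn:
    - [0,0,0]
    - [0,0,0]
    - [0,0,0]
    - [0,0,0]
    - [0,0,0]
    - [0,0,0]
    - [0,0,0]
    - [0,0,0]
    - [0,0,0]
    - [0,0,0]
  hand: [0.6,0.6,0.6,0.6,0.6,0.6,0.6,0.6,0.6,0.6]

```text
time_s: 12.85
position: [0.6069, 0.0398, 0.1256]
tool_rot: [[-0.858, 0.514, 0.001], [0.514, 0.858, -0.0], [-0.001, 0.001, -1.0]]
ft_force: [0.2, 0.9, -0.1]
grip_width: 0.0514
gripper_force: 0.0
```

```bash
python3 m2.py w3 | tail -1
```

```text
tcp to wheel, tool mm [92.06054529 -0.15858552]
```

Travel needed is 92.1 − 66.5 = 25.6 mm, or 0.64 units; then back off and look again.

Request:
drive_tool:
  offset:
    - [0.13,0,0]
    - [0.13,0,0]
    - [0.13,0,0]
    - [0.1,0,0]
    - [0.06,0,0]
    - [0.04,0,0]
    - [0.03,0,0]
    - [0.02,0,0]
    - [0,0,0]
    - [0,0,0]
  turn:
    - [0,0,0]
    - [0,0,0]
    - [0,0,0]
    - [0,0,0]
    - [0,0,0]
    - [0,0,0]
    - [0,0,0]
    - [0,0,0]
    - [0,0,0]
    - [0,0,0]
  hand: [0.6,0.6,0.6,0.6,0.6,0.6,0.6,0.6,0.6,0.6]

```text
time_s: 14.1
position: [0.5846, 0.053, 0.125]
tool_rot: [[-0.858, 0.514, 0.0], [0.514, 0.858, -0.0], [-0.0, 0.0, -1.0]]
ft_force: [2.5, 0.1, -0.1]
grip_width: 0.0512
gripper_force: 1.1
```

Request:
drive_tool:
  offset:
    - [-0.2,0,0]
    - [-0.4,0,0]
    - [-0.4,0,-0.4]
    - [0,0,-1]
    - [0,0,-1]
    - [0,0,-1]
    - [0.4,0,-0.6]
    - [0.4,0,0]
    - [0,0,0]
    - [0,0,0]
  turn:
    - [0,0,0]
    - [0,0,0]
    - [0,0,0]
    - [0,0,0]
    - [0,0,0]
    - [0,0,0]
    - [0,0,0]
    - [0,0,0]
    - [0,0,0]
    - [0,0,0]
  hand: [0.6,0.6,0.6,0.6,0.6,0.6,0.6,0.6,0.6,0.6]

```text
time_s: 15.35
position: [0.5917, 0.0486, 0.2844]
tool_rot: [[-0.858, 0.514, -0.001], [0.514, 0.858, 0.0], [0.001, -0.001, -1.0]]
ft_force: [-0.1, -0.3, -0.3]
grip_width: 0.0514
gripper_force: 0.0
```

```bash
python3 m2.py w4
```

```text
15.35 [0.59169895 0.04856422 0.28439961]
W [0.52791879 0.08690894 0.12334581] 6.905916667807044e-05 B [0.5295007 0.0855637] 0.00048751967690580794 off tool mm [-2.04837096 -0.3410113 ]
bowl px box (210, 56, 129, 135) cam-bowl mm [ 5.02823307 -2.87522172] 0.4253123235754657 all-round (array([0.52723971, 0.08683769, 0.06401086]), np.float64(0.00023467010767382057))
tangent fit [ 0.52790633  0.08645861 -0.00134076] 0.0002131884693075839 off tool mm [-0.22075207 -0.39271246]
tcp to wheel, tool mm [74.41913701  0.11551102]
```

View pics/w4b.png

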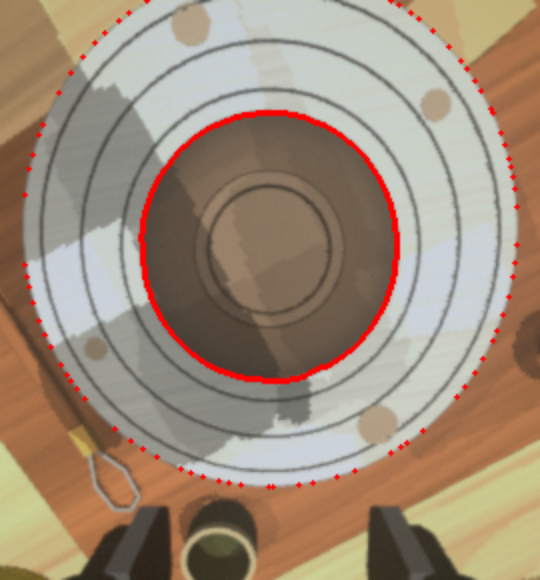

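The bowl is centred within about 0.5 mm, with an even ring to the 75 mm groove. Now I take the hand away and hand the job in.

Request:
drive_tool:
  offset:
    - [-0.5,0,-0.5]
    - [-0.5,0,-0.5]
    - [-0.5,0,-0.5]
    - [-0.5,0,-0.5]
    - [0,0,0]
    - [0,0,0]
    - [0,0,0]
    - [0,0,0]
    - [0,0,0]
    - [0,0,0]
  turn:
    - [0,0,0]
    - [0,0,0]
    - [0,0,0]
    - [0,0,0]
    - [0,0,0]
    - [0,0,0]
    - [0,0,0]
    - [0,0,0]
    - [0,0,0]
    - [0,0,0]
  hand: [0.6,0.6,0.6,0.6,0.6,0.6,0.6,0.6,0.6,0.6]

```text
time_s: 16.65
position: [0.66, 0.0079, 0.365]
tool_rot: [[-0.858, 0.514, 0.0], [0.514, 0.858, 0.0], [-0.0, 0.0, -1.0]]
ft_force: [-0.4, -0.2, 0.4]
grip_width: 0.0511
gripper_force: 0.0
```

```bash
python3 -c "
from rig import env
print(env.close_job())"
```

```text
the job is handed in; nothing more can be done
None
```

The bowl sits rim down and centred on the wheel to within about 0.5 mm by my last camera measurement; the hand is clear, nothing else was touched, and the job was handed in at 16.7 s (no verdict was shown).

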